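# Stop the stage, load the sample carrier, release the stop

## Robot

A 6-joint arm with a two-finger parallel gripper is mounted at the origin on the work surface. World frame = base frame: x ahead of the robot, y to its left, z up, the work surface at z = 0. Lengths are in mm, angles in degrees, forces in N, time in s.
With the tool pointing down it reaches from about 300 to 850 mm from the base axis. Payload 4.2 kg.
Tool frame: the origin (TCP) lies midway between the tips of the shut fingers; the grasp point (between the pads) lies 19 mm behind it (env.tcp_to_grasp is the distance from the TCP to the grasp point, in mm); z points along the fingers, x is the direction in which the jaws open and shut, and the axes are right-handed (so a half turn about z gives the same grasp; the last joint's range is limited). The gripper opens to 91 mm and grips with 3 to 60 N. Pads are 32 mm wide; open, the fingers measure 118 mm over their backs; the gripper's body (76 mm by 178 mm) begins 60 mm behind the grasp point.
Start: joints at [64.572, 18.312, 89.639, -0, 72.044, -1.146], TCP at [236.46, 524.147, 213.976] pointing down, gripper open.
Joint ranges: [-177.97, 177.97], [-48.28, 115.42], [12.27, 149.76], [-77.06, 257.06], [2.81, 150.46], [-146.56, 146.56]. Speed limits (degrees/s): [147.25, 147.25, 180, 180, 180, 180].

## Interface

Orientations are given as [roll, pitch, yaw] about the fixed x, y, z axes, in that order (R = Rz(yaw) Ry(pitch) Rx(roll)).
In Python, from workcell import env gives the robot as it stands.
- The arm moves only by the tool drive_tool, never from a script. Its argument "motion" is a list of rows, each a list of 2 entries, a list of its own where there are three numbers: the shift along the world's x, y, z in m, then the turn, a rotation vector about the world's x, y, z in rad. In form: [[[dx, dy, dz], [wx, wy, wz]], ...]. A call has exactly 10 rows; each row shifts and turns the commanded pose from where the row before left it; what a row does not reach is not made up. A row lasts 1/12 s, in which the tool goes at most 41.7 mm and 7.16 degrees, less where a joint would pass 70% of its speed; a pose out of reach is approached as far as the arm can. A call is refused whole if a number of a shift passes 0.0417 or a number of a turn 0.125, either way. A call with a gripper value outside its range is refused whole. "claw" is the opening, from 0 (shut) to 1 (fully open), set as the call begins (left out, the last holds). The fingers move at their own pace and stop on an object; "force" is the grip in N (left out, the last holds). Time passes only in rows, so rows that do not move let the fingers close, or fill a call up. It gives the time, the measured TCP pose, the force and the opening at its end, in the units of the state.
- env.state(): the state, without advancing time (a new reading comes with each control period).
- env.grab_frame(name): name is "scene" or "top"; returns the picture (480x640x3 uint8, red, green, blue); there is no depth.
- env.camera_params(name): a dict with "fov_y" (degrees; the focal length in pixels is half the picture's height over the tangent of half this angle, whatever the lens; pixels are square), "cx", "cy" (the principal point, pixels), "pose" (4x4, takes a point from camera to world coordinates). Camera axes: x right, y down, z forward; pixel columns grow to the right and rows downward; lengths in mm; the calibration is good to about 2 mm. A picture is of the moment at which its call begins. camera_params takes no time and is no camera call.
- env.job_done(): hands the job in, once; it reports no verdict.
The state is a dict: "time_s": time; "qpos": joint angles; "qvel": joint speeds; "effort": joint torques, N m; "ee_pos": TCP position; "ee_rot": TCP orientation; "force": force on the tool from outside, world axes, zero at the start; "torque": the same for the moment, N m; "gripper_width": finger opening in mm.
Only numpy, scipy, OpenCV 4.12 (cv2) and the standard library are available. Lean on these libraries where they do the work, as an engineer would, in place of code of your own. Each camera call takes 0.05 s, during which the arm holds its last target.

## Task

Press the red mushroom stop button on the yellow box down until it latches and stays down. With the stop latched, slide the orange sample carrier all the way home into the black dock and let go of it; then twist the button's red head clockwise to unlatch it, so that it springs fully back up. Leave the other things on the bench where they are.

Things in the scene. Friction and masses are not known exactly. Their poses are not given: they have to be found in the camera images.
- station: yellow stop-button box, 74 x 74 mm, 56 mm high, fixed to the bench; origin at the centre of its underside, z up. The red mushroom stands in the middle of its top, on a black collar of 34 mm diameter and 5 mm height.
- stop_top (a point): centre of the top face of the red mushroom head. Head: round, 40 mm diameter, grip band 13 mm high from 4 to 17 mm below this point, whole head 20 mm thick. This point is 96 mm above the bench when the button is up and about 86 mm when latched (then the head's underside is 10 mm above the box). It turns with the head.
- stop_button (a joint): how far the mushroom is pushed down, m: 0 up, 0.0125 hard stop. A spring pushes it up (about 6 N needed to push it fully home, plus a click at mid travel); pushed beyond about 0.011 it latches and then rests at about 0.0095 by itself.
- stop_cap (a joint): turn of the mushroom head, rad, growing clockwise seen from above: 0 at rest, stop at 1.2. A weak spring (under 0.06 N m) turns it back. A latched button is unlatched at 0.8 or more; it springs up once the grip is opened.
- dock: fixed loading dock: aluminium base plate 170 x 100 mm, 6 mm thick (dock x -100 to +70 mm), on it a black sleeve, mouth at x = 0 open to dock -x, inside 65 mm wide, z 6 to 19 mm, 55 mm deep to the end stop; outside 91 mm wide, 26 mm high. Black guides flare the mouth to 79 mm at x = -32 mm. Origin on the bench under the middle of the mouth; x points into the sleeve, z up.
- carrier: loose orange sample carrier, 0.12 kg: flat plate 110 x 60 x 8 mm with a steel disc inlaid in its front half, and an upright grip fin. Origin at the centre of its underside; x points to the front end that goes into the dock, z up. Fully home, its origin lies over the dock's origin, 6 mm above the bench, axes parallel.
- fin (a point): grip point on the carrier's upright fin, at carrier (-33, 0, 30) mm. The fin is 26 mm long (carrier x), 12 mm thick (carrier y) and reaches from 8 to 41 mm above the carrier's underside; grip it across its thickness.
- disc_a: bystander: loose steel disc, 52 mm diameter, 8 mm high, near left
- disc_b: bystander: loose steel disc, same size, near right
- disc_c: bystander: loose steel disc, same size, far left
- bush_a: bystander: loose brass bush, 24 mm diameter, 20 mm high, left of the middle
- bush_b: bystander: loose brass bush, same size, right of the middle
- caliper: bystander: loose caliper, 230 mm long, 12 mm high, at the far side
- mouse: bystander: loose black computer mouse, 100 x 58 mm, 34 mm high, at the far right
Mind the look-alikes: they are no part of the job. Of the things that look like the station, the largest one is meant.

How it is judged:
By the outcome, as a careful person would: the job done as asked, in the order asked, and still so for the second after the job is handed in, with the robot touching nothing.
It also fails if it takes over 64 s, if anything falls off the work surface, if the arm or the gripper's body presses on something with over 40 N, if the wrist force passes 120 N, or if a joint passes its speed limit or range.

## Working session

There is one attempt and no reset: what is moved stays moved. The work goes in short steps, Python scripts to look and compute and a tool call to move; the robot and the scene stay as the last step left them, time stands still between calls to the robot, and variables do not carry over. Pictures are saved under pics/ and viewed, and the job is handed in when it is done.

Besides the shell and the picture viewer there is one more tool, called after "Call:" as a command line: name --argument value ..., lists and objects as JSON in quotes. drive_tool: Moves the arm, as the interface text tells. Its arguments: {"type":"object","properties":{"motion":{"type":"array","items":{"type":"array"}},"claw":{"type":"number"},"force":{"type":"number"}},"required":["motion"]}

```bash
ls; mkdir -p pics; python3 - <<'E'
from workcell import env
import cv2,numpy as np
for n in("scene","top"):
    im=env.grab_frame(n); cv2.imwrite(f"pics/{n}0.png",im[:,:,::-1]); p=env.camera_params(n); print(n,p)
print(env.state(), env.tcp_to_grasp)
E
```

```text
pics
scene {'fov_y': 50.821539777913074, 'cx': 320.605177238531, 'cy': 250.17931647139912, 'pose': array([[ 2.53161025e-01,  6.19953374e-01, -7.42675777e-01,
         1.27782874e+03],
       [ 9.67191486e-01, -1.79029607e-01,  1.80247131e-01,
        -2.18224302e+02],
       [-2.12161354e-02, -7.63941237e-01, -6.44936944e-01,
         7.02926235e+02],
       [ 0.00000000e+00,  0.00000000e+00,  0.00000000e+00,
         1.00000000e+00]])}
top {'fov_y': 54.93719630540496, 'cx': 311.27116923227817, 'cy': 243.7891782877003, 'pose': array([[ 1.07572355e-02, -9.86758922e-01,  1.61836680e-01,
         3.97408388e+02],
       [-9.99868724e-01, -1.25757951e-02, -1.02168103e-02,
        -4.74950147e+01],
       [ 1.21167536e-02, -1.61705530e-01, -9.86764666e-01,
         1.12694967e+03],
       [ 0.00000000e+00,  0.00000000e+00,  0.00000000e+00,
         1.00000000e+00]])}
{'time_s': 0.1, 'qpos': array([ 6.45728258e+01,  1.83474485e+01,  8.96993466e+01, -1.36974057e-03,
        7.20427977e+01, -1.14489356e+00]), 'qvel': array([-0.03539602, -0.04677722, -0.1564769 ,  0.03132285, -0.04806672,
       -0.06457943]), 'effort': array([-1.43682704e-03, -4.13333917e+01, -2.32506573e+01,  7.27311848e-02,
        4.21538064e-02, -6.57496525e-05]), 'ee_pos': array([236.26424166, 523.72895285, 213.21012402]), 'ee_rot': array([-1.79999512e+02,  8.96009660e-02,  6.57181431e+01]), 'force': array([ 0.07210041, -0.24880718,  0.16689807]), 'torque': array([ 0.00077299,  0.01278961, -0.01296865]), 'gripper_width': 91.19209812993707} 18.8
```

View pics/scene0.png

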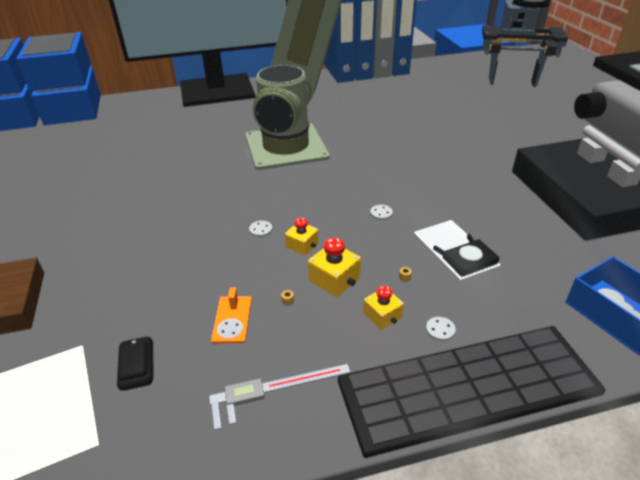

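View pics/top0.png

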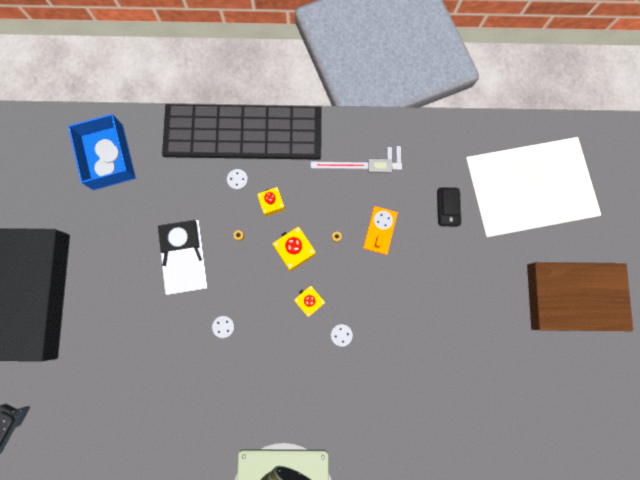

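Look-alikes: the yellow boxes in the top view are at (294,247), (271,201) and (310,300). The one at (294,247) is the largest and is the station; in the scene view it is at (334,265). The carrier (orange with fin) is at top (381,230), and the dock is at top (180,255), with its mouth towards the robot. Next I measure and take close crops.

```bash
cat > h.py <<'E'
import numpy as np,cv2
from workcell import env
def ray(n,uv):
    p=env.camera_params(n);f=240/np.tan(np.radians(p['fov_y']/2));T=p['pose']
    d=T[:3,:3]@np.array([(uv[0]-p['cx'])/f,(uv[1]-p['cy'])/f,1]);return T[:3,3],d
def onz(n,uv,z):
    o,d=ray(n,uv);return (o+d*(z-o[2])/d[2])[:2]
def tri(a,b):
    A=np.zeros((3,3));r=np.zeros(3);R=[ray("top",a),ray("scene",b)]
    for o,d in R:
        d=d/np.linalg.norm(d);P=np.eye(3)-np.outer(d,d);A+=P;r+=P@o
    x=np.linalg.solve(A,r);o,d=R[0];d=d/np.linalg.norm(d)
    return x,2*np.linalg.norm((np.eye(3)-np.outer(d,d))@(x-o))
def proj(n,X):
    p=env.camera_params(n);f=240/np.tan(np.radians(p['fov_y']/2));T=p['pose']
    c=T[:3,:3].T@(np.array(X)-T[:3,3]);return c[0]/c[2]*f+p['cx'],c[1]/c[2]*f+p['cy']
def crop(im,x,y,w,h,s,fn):
    c=im[y:y+h,x:x+w]; cv2.imwrite(fn,cv2.resize(c,None,fx=s,fy=s,interpolation=cv2.INTER_CUBIC))
E
python3 - <<'E'
import cv2,numpy as np
from h import *
for n in("top","scene"):
    im=cv2.imread(f"pics/{n}0.png")
    hsv=cv2.cvtColor(im,cv2.COLOR_BGR2HSV);H,S,V=cv2.split(hsv)
    for nm,m in (("red",((H<5)|(H>174))&(S>180)&(V>120)),("yel",(H>22)&(H<34)&(S>150)&(V>90)),("ora",(H>=7)&(H<=20)&(S>200)&(V>120))):
        k,l,st,c=cv2.connectedComponentsWithStats(m.astype(np.uint8))
        for i in range(1,k):
            if st[i,4]>60:print(n,nm,st[i],c[i].round(1))
t=cv2.imread("pics/top0.png");s=cv2.imread("pics/scene0.png")
crop(t,255,180,160,120,5,"pics/ct1.png")
crop(t,140,200,100,110,5,"pics/ct2.png")
crop(s,190,200,200,150,4,"pics/cs1.png")
crop(s,400,210,110,80,6,"pics/cs2.png")
E
```

```text
top red [286 238  15  15 117] [293.2 245.4]
top yel [258 188  26  27 317] [270.7 201.4]
top yel [364 220  28  34 333] [377.3 238.5]
top yel [273 227  42  43 716] [293.9 248.9]
top yel [295 286  30  30 352] [308.9 300.8]
scene red [295 219  12   9  69] [300.8 223.4]
scene red [324 238  20  17 202] [333.8 247.2]
scene red [377 286  15  13 105] [383.9 293. ]
scene yel [287 226  30  17 235] [301.4 233.3]
scene yel [309 249  51  28 586] [334.1 262.3]
scene yel [365 293  38  23 357] [383.2 303.9]
scene ora [212 289  39  54 943] [232.7 314. ]
```

View pics/ct1.png

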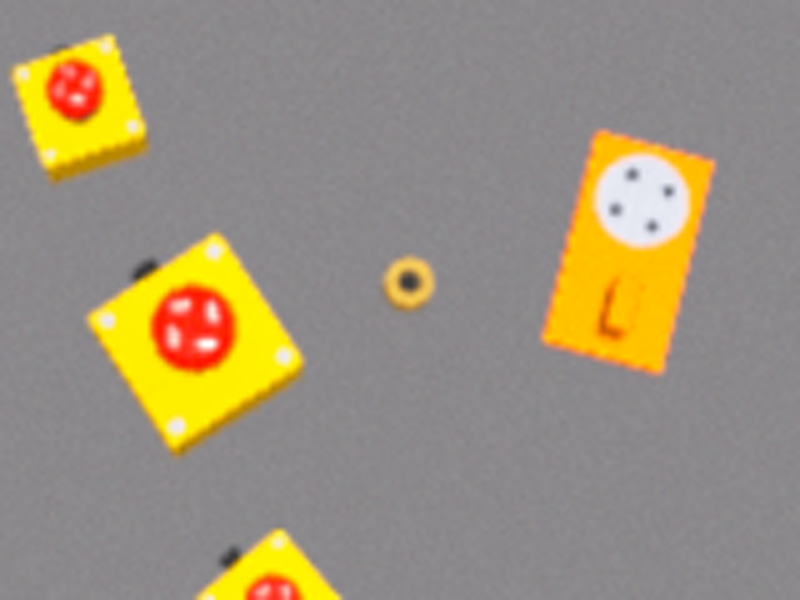

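View pics/ct2.png

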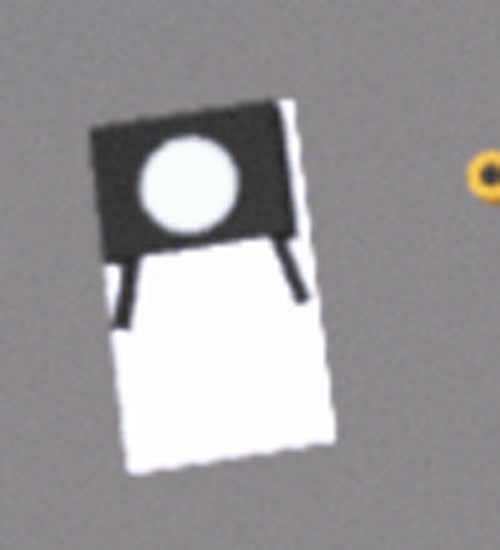

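View pics/cs1.png

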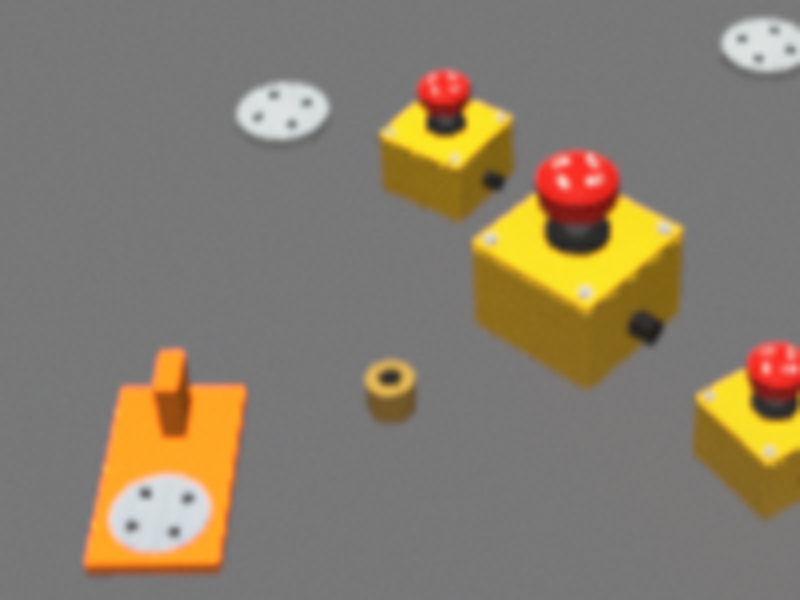

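View pics/cs2.png

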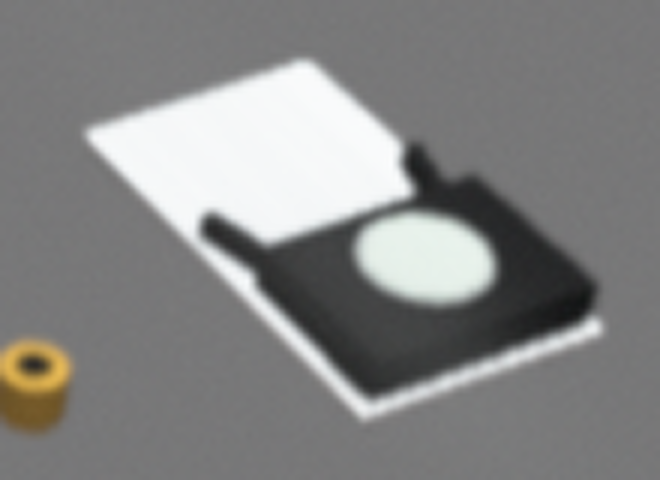

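The crops confirm the choice. The station at top (294,247) is clearly larger than the other two, the carrier's fin end faces the robot, and the dock mouth also faces the robot. Next are the exact poses.

```bash
python3 - <<'E'
import cv2,numpy as np
from h import *
def big(m,roi):
    z=np.zeros(m.shape,np.uint8);x,y,w,h=roi;z[y:y+h,x:x+w]=m[y:y+h,x:x+w]
    c=max(cv2.findContours(z,0,1)[0],key=cv2.contourArea);return c
def quad(c,n,zz):
    # contour pixels cast to plane, then min-area rect in world
    P=np.array([onz(n,p,zz) for p in c[:,0].astype(float)],np.float32)
    (r)=cv2.minAreaRect(P);return np.round(r[0],1),np.round(r[1],1),round(r[2],2),np.round(cv2.boxPoints(r),1).tolist()
def ms(n):
    im=cv2.imread(f"pics/{n}0.png");return cv2.split(cv2.cvtColor(im,cv2.COLOR_BGR2HSV))
sc={}
for n,roi in(("top",dict(car=(355,200,55,60),dock=(150,210,62,90),st=(268,222,52,52))),("scene",dict(car=(205,280,55,70),dock=(405,210,100,75),st=(300,230,70,70)))):
    H,S,V=ms(n)
    O=((H>=7)&(H<=29)&(S>120)&(V>90)).astype(np.uint8)
    print(n,"car z8",quad(big(O,roi['car']),n,8 if n=="top" else 4))
    W=((S<40)&(V>190)).astype(np.uint8); print(n,"plate z6",quad(big(W,roi['dock']),n,6))
    K=(V<75).astype(np.uint8);  
    x,y,w,h=roi['dock']; 
    print(n,"sleeve z26",quad(big(K,roi['dock']),n,26))
    # disc on carrier
    D=((S<60)&(V>150)).astype(np.uint8);c=big(D,roi['car']);e=cv2.fitEllipse(c);print("disc",e[0],onz(n,e[0],8))
    R=(((H<6)|(H>172))&(S>120)&(V>80)).astype(np.uint8);c=big(R,roi['st']);e=cv2.minEnclosingCircle(c);print("head",e,cv2.boundingRect(c),"c@z88",onz(n,e[0],88),"z92",onz(n,e[0],92))
    Y=((H>22)&(H<34)&(S>150)&(V>170)).astype(np.uint8);print("box z56",quad(big(Y,roi['st']),n,56))
E
```

```text
top car z8 (array([ 618.2, -229. ]), array([ 61.6, 112.3]), 75.26, [[556.0, -244.60000610351562], [664.7000122070312, -273.1000061035156], [680.2999877929688, -213.5], [571.7000122070312, -185.0]])
top plate z6 (array([545.4, 256.6]), array([170.8, 101.7]), 9.84, [[452.6000061035156, 292.1000061035156], [470.0, 191.89999389648438], [638.2000122070312, 221.10000610351562], [620.9000244140625, 321.29998779296875]])
top sleeve z26 (array([579. , 260.4]), array([95.3, 90.4]), 10.58, [[523.9000244140625, 296.1000061035156], [540.5, 207.1999969482422], [634.2000122070312, 224.6999969482422], [617.5999755859375, 313.6000061035156]])
disc (382.9930725097656, 219.55722045898438) [ 644.14532677 -236.46511582]
head ((293.0, 245.4642791748047), 7.601870059967041) (286, 238, 15, 16) c@z88 [563.40636388 -16.66821557] z92 [562.76726468 -16.78690004]
box z56 (array([562.9, -17.6]), array([77.7, 74. ]), 33.85, [[510.0, -8.5], [551.2000122070312, -69.9000015258789], [615.7000122070312, -26.700000762939453], [574.5, 34.79999923706055]])
scene car z8 (array([ 604.8, -228.4]), array([ 62.4, 141.4]), 75.3
[... 311 characters left out ...]
12, 219.1999969482422], [622.2999877929688, 318.29998779296875]])
scene sleeve z26 (array([590.7, 256.1]), array([ 98.9, 101.1]), 10.1, [[533.2000122070312, 297.1000061035156], [550.9000244140625, 197.60000610351562], [648.2000122070312, 215.0], [630.5, 314.5]])
disc (229.55734252929688, 328.0007019042969) [ 643.3388818  -238.04454244]
head ((333.8346862792969, 245.80612182617188), 10.54561710357666) (324, 238, 21, 18) c@z88 [564.21338475 -18.86520834] z92 [568.85534218 -20.1620084 ]
box z56 (array([565.4, -18.7]), array([74.5, 73.4]), 33.62, [[514.0999755859375, -8.800000190734863], [554.7000122070312, -69.9000015258789], [616.7999877929688, -28.600000381469727], [576.0999755859375, 32.5]])
```

Estimates:
- Station head at (564,-18).
- Carrier origin about (619,-230), yaw -14.7°, so the fin is near (587,-221).
- Dock origin about (560,258), yaw 9.6°.

I start by moving above the station with the claw shut.

Call:
drive_tool --motion '[[[0.01, -0.016, -0.002], [0, 0, 0]], [[0.018, -0.03, -0.004], [0, 0, 0]], [[0.018, -0.03, -0.004], [0, 0, 0]], [[0.018, -0.03, -0.004], [0, 0, 0]], [[0.018, -0.03, -0.004], [0, 0, 0]], [[0.018, -0.03, -0.004], [0, 0, 0]], [[0.018, -0.03, -0.004], [0, 0, 0]], [[0.018, -0.03, -0.004], [0, 0, 0]], [[0.018, -0.03, -0.004], [0, 0, 0]], [[0.018, -0.03, -0.004], [0, 0, 0]]]' --claw 0 --force 30

```text
time_s: 0.93
ee_pos: [408.8, 236.5, 175.6]
ee_rot: [-180.0, 0.0, 65.7]
force: [0.6, -0.5, -0.9]
gripper_width: 26.9
```

Call:
drive_tool --motion '[[[0.018, -0.03, -0.005], [0, 0, 0.02]], [[0.018, -0.03, -0.005], [0, 0, 0.02]], [[0.018, -0.03, -0.005], [0, 0, 0.02]], [[0.018, -0.03, -0.005], [0, 0, 0.02]], [[0.018, -0.03, -0.005], [0, 0, 0.02]], [[0.018, -0.03, -0.005], [0, 0, 0.02]], [[0.018, -0.03, -0.005], [0, 0, 0.02]], [[0.018, -0.03, -0.005], [0, 0, 0.02]], [[0.012, -0.016, -0.005], [0, 0, 0]], [[0, 0, 0], [0, 0, 0]]]'

```text
time_s: 1.77
ee_pos: [566.0, -21.2, 129.4]
ee_rot: [-180.0, 0.1, 74.7]
force: [-0.1, -0.3, 0.2]
gripper_width: 0.6
```

Call:
drive_tool --motion '[[[-0.002, 0.003, -0.014], [0, 0, 0]], [[0, 0, -0.014], [0, 0, 0]], [[0, 0, -0.005], [0, 0, 0]], [[0, 0, -0.003], [0, 0, 0]], [[0, 0, -0.003], [0, 0, 0]], [[0, 0, -0.003], [0, 0, 0]], [[0, 0, -0.002], [0, 0, 0]], [[0, 0, -0.001], [0, 0, 0]], [[0, 0, 0], [0, 0, 0]], [[0, 0, 0], [0, 0, 0]]]'

```text
time_s: 2.6
ee_pos: [562.4, -14.6, 86.3]
ee_rot: [-180.0, -0.0, 74.9]
force: [-3.7, 1.6, 4.0]
gripper_width: 0.5
```

Call:
drive_tool --motion '[[[0, 0, -0.001], [0, 0, 0]], [[0, 0, -0.001], [0, 0, 0]], [[0, 0, -0.001], [0, 0, 0]], [[0, 0, -0.0005], [0, 0, 0]], [[0, 0, 0], [0, 0, 0]], [[0, 0, 0], [0, 0, 0]], [[0, 0, 0], [0, 0, 0]], [[0, 0, 0], [0, 0, 0]], [[0, 0, 0], [0, 0, 0]], [[0, 0, 0], [0, 0, 0]]]'

```text
time_s: 3.43
ee_pos: [562.7, -14.7, 83.4]
ee_rot: [180.0, -0.0, 74.9]
force: [-3.4, 2.3, 10.1]
gripper_width: 0.6
```

Hard stop reached (12.6 mm travel, 10 N). I lift off and travel towards the carrier.

Call:
drive_tool --motion '[[[0, 0, 0.008], [0, 0, 0]], [[0, 0, 0.03], [0, 0, 0]], [[0, 0, 0.03], [0, 0, 0]], [[0.002, -0.03, 0.01], [0, 0, 0]], [[0.003, -0.037, 0], [0, 0, 0]], [[0.004, -0.037, 0], [0, 0, 0]], [[0.004, -0.037, 0], [0, 0, 0]], [[0.004, -0.037, 0], [0, 0, 0]], [[0.004, -0.028, 0], [0, 0, 0]], [[0.003, 0, 0], [0, 0, 0]]]' --claw 0.5

```text
time_s: 4.27
ee_pos: [587.2, -227.1, 160.0]
ee_rot: [179.8, 0.2, 74.6]
force: [0.1, -0.3, -0.2]
gripper_width: 45.7
```

```bash
python3 - <<'E'
import cv2
from h import *
print(env.state()['ee_pos'],env.state()['ee_rot'])
t=env.grab_frame("top")[:,:,::-1].copy();s=env.grab_frame("scene")[:,:,::-1].copy()
cv2.imwrite("pics/t1.png",t);cv2.imwrite("pics/s1.png",s)
a=cv2.resize(s[190:350,200:400],None,fx=4,fy=4,interpolation=2)[:600]
cv2.imwrite("pics/s1c.png",a)
E
```

```text
[ 587.21564527 -227.13556384  160.00336848] [179.82869932   0.20237082  74.62155486]
```

View pics/s1c.png

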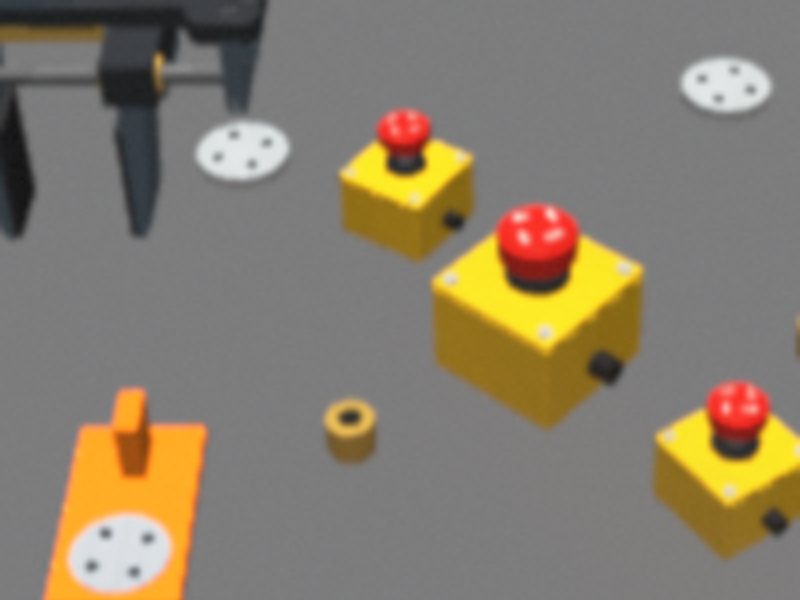

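View pics/t1.png

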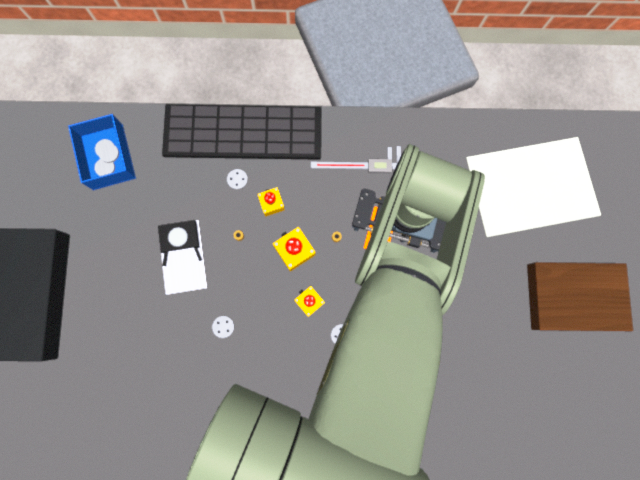

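The scene crop shows the big button sitting lower, with its head close to the collar at crop (537,240), so it is latched. Next I check the fin position.

```bash
python3 - <<'E'
from h import *
import numpy as np
a=np.radians(-14.7);R=np.array([[np.cos(a),-np.sin(a)],[np.sin(a),np.cos(a)]])
for o in [(619.3,-229.3),(619.3,-230.5)]:
    for z in (8,41):
        print(z,[ [np.round(np.array(proj(n,[*(np.array(o)+R@np.array(p)),z])),1).tolist() for p in((-46,-6),(-46,6),(-20,6),(-20,-6))] for n in("top","scene")])
E
python3 - <<'E'
import cv2
t=cv2.imread("pics/top0.png");s=cv2.imread("pics/scene0.png")
a=cv2.resize(t[225:260,360:400],None,fx=10,fy=10,interpolation=2);b=cv2.resize(s[283:318,212:252],None,fx=10,fy=10,interpolation=2)
cv2.imwrite("pics/fin.png",cv2.hconcat([a,b]))
E
```

```text
8 [[[378.1, 247.7], [373.4, 246.4], [375.9, 236.4], [380.7, 237.7]], [[232.8, 299.6], [239.0, 299.6], [237.3, 309.5], [231.0, 309.6]]]
41 [[[380.3, 245.6], [375.4, 244.3], [378.0, 233.9], [382.9, 235.2]], [[230.5, 287.3], [236.8, 287.2], [235.0, 297.2], [228.5, 297.3]]]
8 [[[378.6, 247.7], [373.9, 246.4], [376.4, 236.4], [381.1, 237.7]], [[232.2, 299.8], [238.4, 299.7], [236.7, 309.6], [230.3, 309.7]]]
41 [[[380.8, 245.6], [375.9, 244.3], [378.5, 233.9], [383.4, 235.3]], [[229.8, 287.5], [236.2, 287.4], [234.4, 297.3], [227.9, 297.4]]]
```

View pics/fin.png

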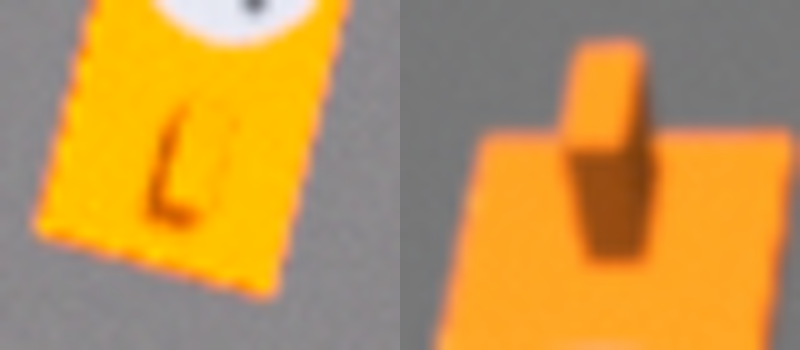

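Call:
drive_tool --motion '[[[0.001, -0.001, -0.02], [0, 0, 0.007]], [[0, 0, -0.03], [0, 0, 0]], [[0, 0, -0.03], [0, 0, 0]], [[0, 0, -0.025], [0, 0, 0]], [[0, 0, -0.018], [0, 0, 0]], [[0, 0, -0.012], [0, 0, 0]], [[0, 0, -0.008], [0, 0, 0]], [[0, 0, -0.004], [0, 0, 0]], [[0, 0, 0], [0, 0, 0]], [[0, 0, 0], [0, 0, 0]]]'

```text
time_s: 5.2
ee_pos: [588.2, -221.9, 14.4]
ee_rot: [179.9, 0.0, 75.3]
force: [-0.5, 0.7, 0.3]
gripper_width: 45.6
```

Call:
drive_tool --motion '[[[0, 0, -0.002], [0, 0, 0]], [[0, 0, 0], [0, 0, 0]], [[0, 0, 0], [0, 0, 0]], [[0, 0, 0], [0, 0, 0]], [[0, 0, 0], [0, 0, 0]], [[0, 0, 0], [0, 0, 0]], [[0, 0, 0], [0, 0, 0]], [[0, 0, 0], [0, 0, 0]], [[0, 0, 0], [0, 0, 0]], [[0, 0, 0], [0, 0, 0]]]' --claw 0 --force 40

```text
time_s: 6.03
ee_pos: [587.6, -221.9, 11.7]
ee_rot: [180.0, -0.0, 75.3]
force: [-1.0, 1.0, 2.8]
gripper_width: 12.0
```

Call:
drive_tool --motion '[[[0, 0, 0.01], [0, 0, 0]], [[0, 0, 0.025], [0, 0, 0]], [[0, 0, 0.035], [0, 0, 0]], [[0, 0, 0.035], [0, 0, 0]], [[-0.003, 0.01, 0.025], [0, 0, 0.02]], [[-0.008, 0.022, 0], [0, 0, 0.03]], [[-0.012, 0.035, 0], [0, 0, 0.03]], [[-0.012, 0.035, 0], [0, 0, 0.03]], [[-0.012, 0.035, 0], [0, 0, 0.03]], [[-0.012, 0.035, 0], [0, 0, 0.03]]]'

```text
time_s: 6.87
ee_pos: [527.3, -48.6, 141.7]
ee_rot: [-180.0, -0.0, 85.1]
force: [-0.0, 0.5, -1.3]
gripper_width: 11.7
```

Call:
drive_tool --motion '[[[-0.012, 0.035, 0], [0, 0, 0.03]], [[-0.012, 0.035, 0], [0, 0, 0.03]], [[-0.012, 0.035, 0], [0, 0, 0.03]], [[-0.012, 0.035, 0], [0, 0, 0.03]], [[-0.012, 0.035, 0], [0, 0, 0.03]], [[-0.012, 0.035, 0], [0, 0, 0.03]], [[-0.012, 0.034, 0], [0, 0, 0.03]], [[-0.01, 0.025, 0], [0, 0, 0.03]], [[-0.005, 0.014, 0], [0, 0, 0.014]], [[0, 0.003, 0], [0, 0, 0]]]'

```text
time_s: 7.7
ee_pos: [428.1, 238.3, 141.7]
ee_rot: [-180.0, -0.0, 99.8]
force: [0.3, 0.6, -1.0]
gripper_width: 11.9
```

Call:
drive_tool --motion '[[[0, 0, -0.02], [0, 0, 0]], [[0, 0, -0.03], [0, 0, 0]], [[0, 0, -0.028], [0, 0, 0]], [[0, 0, -0.018], [0, 0, 0]], [[0, 0, -0.01], [0, 0, 0]], [[0, 0, -0.006], [0, 0, 0]], [[0, 0, -0.004], [0, 0, 0]], [[0, 0, 0], [0, 0, 0]], [[0, 0, 0], [0, 0, 0]], [[0, 0, 0], [0, 0, 0]]]'

```text
time_s: 8.53
ee_pos: [430.2, 236.3, 26.3]
ee_rot: [179.9, -0.0, 99.6]
force: [0.2, -0.4, -2.0]
gripper_width: 11.6
```

```bash
python3 - <<'E'
import cv2
from h import *
t=env.grab_frame("top")[:,:,::-1].copy();s=env.grab_frame("scene")[:,:,::-1].copy()
cv2.imwrite("pics/t2.png",t);cv2.imwrite("pics/s2.png",s)
print(env.state()['ee_pos'])
a=cv2.resize(t[200:310,140:240],None,fx=4,fy=4,interpolation=2);b=cv2.resize(s[180:290,400:500],None,fx=4,fy=4,interpolation=2)
cv2.imwrite("pics/c2.png",cv2.hconcat([a,b]))
E
```

```text
[429.99301073 236.34407741  26.23068976]
```

View pics/c2.png

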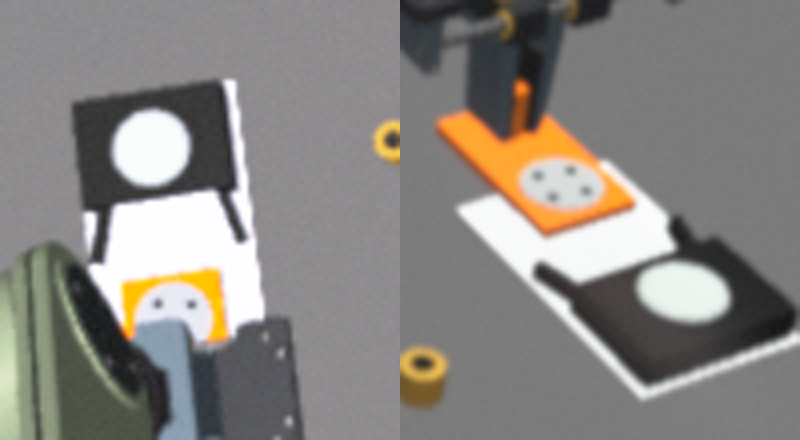

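```bash
python3 - <<'E'
from h import *
import numpy as np
o=np.array([560.3,258.2]);a=np.radians(9.6);u=np.array([np.cos(a),np.sin(a)]);v=np.array([-u[1],u[0]])
def d(p): p=np.array(p)-o;return (p@u).round(1),(p@v).round(1)
L=lambda x,y:(140+x/4-.4,200+y/4-.4)
for nm,p,z in(("cL",(122,283),22.5),("cR",(222,270),22.5),("gL tip",(97,261),26),("gR tip",(242,241),26),("slL",(85,210),26),("slR",(237,188),26),("slbL",(74,101),26),("slbR",(219,81),26)):
    print(nm,"top",d(onz("top",L(*p),z)))
M=lambda x,y:(400+(x-400)/4-.4,180+y/4-.4)
for nm,p,z in(("cR",(548,235),14.5),("cL",(634,208),14.5),("gL",(680,218),26),("gR",(540,265),26),("slR",(578,285),26),("slL",(718,238),26),("bR",(648,370),26),("bL",(795,295),26)):
    print(nm,"scene",d(onz("scene",M(*p),z)))
E
```

```text
cL top (np.float64(-46.4), np.float64(28.1))
cR top (np.float64(-47.9), np.float64(-31.7))
gL tip top (np.float64(-31.5), np.float64(40.4))
gR tip top (np.float64(-32.9), np.float64(-46.3))
slL top (np.float64(0.2), np.float64(44.3))
slR top (np.float64(-0.5), np.float64(-47.1))
slbL top (np.float64(67.7), np.float64(43.9))
slbR top (np.float64(66.6), np.float64(-44.1))
cR scene (np.float64(-49.0), np.float64(-25.7))
cL scene (np.float64(-48.4), np.float64(29.7))
gL scene (np.float64(-19.4), np.float64(36.1))
gR scene (np.float64(-18.7), np.float64(-53.0))
slR scene (np.float64(3.2), np.float64(-44.7))
slL scene (np.float64(3.1), np.float64(43.6))
bR scene (np.float64(71.5), np.float64(-51.2))
bL scene (np.float64(57.4), np.float64(49.7))
```

Alignment agrees within about 1.5 mm. I lower it and start the insertion.

Call:
drive_tool --motion '[[[0, 0, -0.003], [0, 0, 0]], [[0, 0, -0.003], [0, 0, 0]], [[0, 0, 0], [0, 0, 0]], [[0.0059, 0.001, 0], [0, 0, 0]], [[0.0079, 0.0013, 0], [0, 0, 0]], [[0.0079, 0.0013, 0], [0, 0, 0]], [[0.0079, 0.0013, 0], [0, 0, 0]], [[0.0079, 0.0013, 0], [0, 0, 0]], [[0.0079, 0.0013, 0], [0, 0, 0]], [[0.0059, 0.001, 0], [0, 0, 0]]]'

```text
time_s: 9.47
ee_pos: [482.2, 244.9, 19.5]
ee_rot: [180.0, -0.0, 99.6]
force: [-0.4, -0.6, -2.2]
gripper_width: 11.5
```

Call:
drive_tool --motion '[[[0.005, 0.0008, 0], [0, 0, 0]], [[0.005, 0.0008, 0], [0, 0, 0]], [[0.005, 0.0008, 0], [0, 0, 0]], [[0.005, 0.0008, 0], [0, 0, 0]], [[0.005, 0.0008, 0], [0, 0, 0]], [[0.005, 0.0008, 0], [0, 0, 0]], [[0.005, 0.0008, 0], [0, 0, 0]], [[0.003, 0.0005, 0], [0, 0, 0]], [[0, 0, 0], [0, 0, 0]], [[0, 0, 0], [0, 0, 0]]]'

```text
time_s: 10.3
ee_pos: [518.7, 250.7, 19.4]
ee_rot: [-180.0, -0.0, 99.6]
force: [0.2, -0.5, -0.4]
gripper_width: 11.4
```

Call:
drive_tool --motion '[[[0, 0, -0.001], [0, 0, 0]], [[0.002, 0.0003, -0.0003], [0, 0, 0]], [[0.002, 0.0003, 0], [0, 0, 0]], [[0.002, 0.0003, 0], [0, 0, 0]], [[0.001, 0.0002, 0], [0, 0, 0]], [[0.001, 0.0002, 0], [0, 0, 0]], [[0.001, 0.0002, 0], [0, 0, 0]], [[0, 0, 0], [0, 0, 0]], [[0, 0, 0], [0, 0, 0]], [[0, 0, 0], [0, 0, 0]]]'

```text
time_s: 11.13
ee_pos: [527.7, 252.2, 18.2]
ee_rot: [-180.0, -0.0, 99.6]
force: [-1.0, -0.4, -2.1]
gripper_width: 11.6
```

Call:
drive_tool --motion '[[[0.001, 0.0002, 0], [0, 0, 0]], [[0.001, 0.0002, 0], [0, 0, 0]], [[0, 0, 0], [0, 0, 0]], [[0, 0, 0], [0, 0, 0]], [[0, 0, 0], [0, 0, 0]], [[0, 0, 0], [0, 0, 0]], [[0, 0, 0], [0, 0, 0]], [[0, 0, 0], [0, 0, 0]], [[0, 0, 0], [0, 0, 0]], [[0, 0, 0], [0, 0, 0]]]'

```text
time_s: 11.97
ee_pos: [529.5, 252.5, 18.1]
ee_rot: [-180.0, 0.0, 99.6]
force: [-2.0, -0.0, -0.6]
gripper_width: 11.9
```

Call:
drive_tool --motion '[[[0.001, 0.0002, 0], [0, 0, 0]], [[0.001, 0.0002, 0], [0, 0, 0]], [[0, 0, 0], [0, 0, 0]], [[0, 0, 0], [0, 0, 0]], [[0, 0, 0], [0, 0, 0]], [[0, 0, 0], [0, 0, 0]], [[0, 0, 0], [0, 0, 0]], [[0, 0, 0], [0, 0, 0]], [[0, 0, 0], [0, 0, 0]], [[0, 0, 0], [0, 0, 0]]]'

```text
time_s: 12.8
ee_pos: [529.5, 252.4, 18.1]
ee_rot: [-179.7, 0.0, 99.6]
force: [-7.2, -1.1, 3.7]
gripper_width: 11.5
```

It stopped at the end stop (7 N). I open slightly to stay clear of the guides, then lift.

Call:
drive_tool --motion '[[[0, 0, 0], [0, 0, 0]], [[0, 0, 0], [0, 0, 0]], [[0, 0, 0], [0, 0, 0]], [[0, 0, 0], [0, 0, 0]], [[0, 0, 0], [0, 0, 0]], [[0, 0, 0], [0, 0, 0]], [[0, 0, 0.005], [0, 0, 0]], [[0, 0, 0.01], [0, 0, 0]], [[0, 0, 0.02], [0, 0, 0]], [[0, 0, 0.03], [0, 0, 0]]]' --claw 0.3

```text
time_s: 13.63
ee_pos: [530.3, 252.4, 82.5]
ee_rot: [-179.7, 0.1, 99.6]
force: [1.1, -0.1, -0.1]
gripper_width: 27.4
```

Call:
drive_tool --motion '[[[0, -0.005, 0.03], [0, 0, 0]], [[0.002, -0.025, 0.02], [0, 0, 0]], [[0.003, -0.035, 0], [0, 0, 0]], [[0.003, -0.035, 0], [0, 0, 0]], [[0.004, -0.035, 0], [0, 0, 0]], [[0.004, -0.035, 0], [0, 0, 0]], [[0.004, -0.035, 0], [0, 0, 0]], [[0.004, -0.035, 0], [0, 0, 0]], [[0.004, -0.025, 0], [0, 0, 0]], [[0.003, -0.005, 0], [0, 0, 0]]]' --claw 0.9

```text
time_s: 14.47
ee_pos: [563.2, -20.8, 134.3]
ee_rot: [179.9, 0.1, 99.4]
force: [0.2, -0.2, 0.5]
gripper_width: 82.0
```

```bash
python3 - <<'E'
import cv2
from h import *
t=env.grab_frame("top")[:,:,::-1].copy();s=env.grab_frame("scene")[:,:,::-1].copy()
cv2.imwrite("pics/t3.png",t);cv2.imwrite("pics/s3.png",s)
print(env.state()['ee_pos'])
a=cv2.resize(t[200:310,140:240],None,fx=4,fy=4,interpolation=2);b=cv2.resize(s[180:290,400:500],None,fx=4,fy=4,interpolation=2)
cv2.imwrite("pics/c3.png",cv2.hconcat([a,b]))
E
```

```text
[563.38377568 -17.8842077  133.99897804]
```

View pics/c3.png

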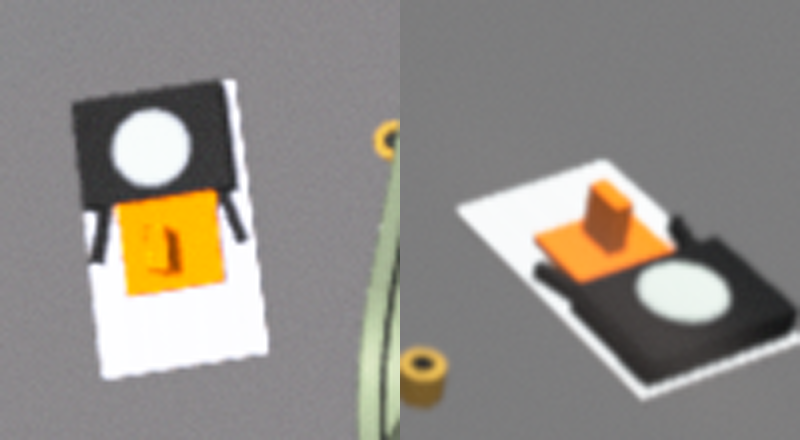

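View pics/s3.png

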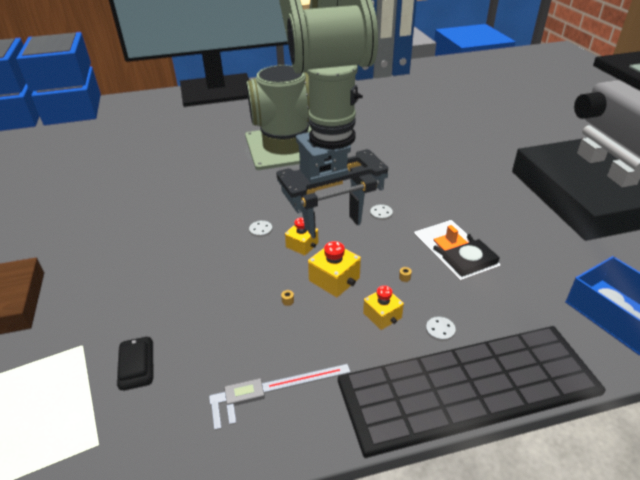

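The carrier is in the dock, with its rear edge at top crop (129,297) to (226,283). Next I quantify that and refine the button centre.

```bash
python3 - <<'E'
from h import *
import cv2,numpy as np
o=np.array([560.3,258.2]);a=np.radians(9.6);u=np.array([np.cos(a),np.sin(a)]);v=np.array([-u[1],u[0]])
def big(m,roi):
    z=np.zeros(m.shape,np.uint8);x,y,w,h=roi;z[y:y+h,x:x+w]=m[y:y+h,x:x+w];return max(cv2.findContours(z,0,1)[0],key=cv2.contourArea)
for n,roi in(("top",(150,210,62,90)),("scene",(405,210,100,75))):
    H,S,V=cv2.split(cv2.cvtColor(cv2.imread(f"pics/{'t' if n=='top' else 's'}3.png"),cv2.COLOR_BGR2HSV))
    W=((S<40)&(V>190)|(V<75)|((H<30)&(S>120))).astype(np.uint8);O=((H<30)&(S>120)&(V>60)).astype(np.uint8)
    for nm,m,z in(("plate",W,6),("car",O,6),("car14",O,14)):
        P=np.array([onz(n,p,z) for p in big(m,roi)[:,0].astype(float)])-o
        X=P@u;Y=P@v; print(n,nm,"rear x",np.percentile(X,[0,3]).round(1),"y",[np.round(f(Y),1) for f in(np.min,np.max)])
# station: head latched
H,S,V=cv2.split(cv2.cvtColor(cv2.imread("pics/s3.png"),cv2.COLOR_BGR2HSV))
R=(((H<6)|(H>172))&(S>120)&(V>80)).astype(np.uint8);c=big(R,(315,235,40,40));print(cv2.boundingRect(c),cv2.minEnclosingCircle(c))
for p in((564.3,-17.9),):
    for z in(86,66):
        q=[proj("scene",[p[0]+20*np.cos(t),p[1]+20*np.sin(t),z]) for t in np.linspace(0,6.28,60)];q=np.array(q);print(z,q.min(0).round(1),q.max(0).round(1))
E
```

```text
top plate rear x [-100.5  -99.9] y [np.float64(-50.2), np.float64(51.7)]
top car rear x [-52.4 -52.1] y [np.float64(-30.9), np.float64(30.7)]
top car14 rear x [-53.6 -53.3] y [np.float64(-32.6), np.float64(28.5)]
scene plate rear x [-101.   -99.9] y [np.float64(-51.6), np.float64(61.8)]
scene car rear x [-84.4 -83. ] y [np.float64(-29.0), np.float64(38.8)]
scene car14 rear x [-76.3 -74.9] y [np.float64(-35.5), np.float64(31.6)]
(324, 241, 21, 19) ((333.84820556640625, 249.5357208251953), 10.463789939880371)
86 [323.9 239.9] [344.8 253.4]
66 [324.  247.9] [344.7 261.3]
```

The carrier is home: rear edge at -53.5 mm against a nominal -55 (measurement noise about 1.5 mm), consistent with the stop contact. I descend around the mushroom.

Call:
drive_tool --motion '[[[0.001, 0, -0.01], [0, 0, 0]], [[0, 0, -0.015], [0, 0, 0]], [[0, 0, -0.015], [0, 0, 0]], [[0, 0, -0.012], [0, 0, 0]], [[0, 0, -0.009], [0, 0, 0]], [[0, 0, -0.006], [0, 0, 0]], [[0, 0, -0.003], [0, 0, 0]], [[0, 0, 0], [0, 0, 0]], [[0, 0, 0], [0, 0, 0]], [[0, 0, 0], [0, 0, 0]]]'

```text
time_s: 15.4
ee_pos: [564.3, -16.9, 63.8]
ee_rot: [179.9, 0.0, 99.6]
force: [0.2, -1.3, -0.4]
gripper_width: 82.2
```

Call:
drive_tool --motion '[[[0, 0, 0], [0, 0, 0]], [[0, 0, 0], [0, 0, 0]], [[0, 0, 0], [0, 0, 0]], [[0, 0, 0], [0, 0, 0]], [[0, 0, 0], [0, 0, 0]], [[0, 0, 0], [0, 0, 0]], [[0, 0, 0], [0, 0, 0]], [[0, 0, 0], [0, 0, 0]], [[0, 0, 0], [0, 0, 0]], [[0, 0, 0], [0, 0, 0]]]' --claw 0.3 --force 20

```text
time_s: 16.23
ee_pos: [563.8, -17.2, 63.2]
ee_rot: [-180.0, 0.0, 99.6]
force: [0.1, -1.5, 0.1]
gripper_width: 38.7
```

Call:
drive_tool --motion '[[[0, 0, 0], [0, 0, -0.1]], [[0, 0, 0], [0, 0, -0.1]], [[0, 0, 0], [0, 0, -0.1]], [[0, 0, 0], [0, 0, -0.1]], [[0, 0, 0], [0, 0, -0.1]], [[0, 0, 0], [0, 0, -0.1]], [[0, 0, 0], [0, 0, -0.1]], [[0, 0, 0], [0, 0, -0.1]], [[0, 0, 0], [0, 0, -0.1]], [[0, 0, 0], [0, 0, -0.1]]]'

```text
time_s: 17.07
ee_pos: [564.2, -16.4, 63.9]
ee_rot: [180.0, -0.1, 42.0]
force: [-0.5, 1.8, 4.3]
gripper_width: 38.5
```

Call:
drive_tool --motion '[[[0, 0, 0], [0, 0, -0.06]], [[0, 0, 0], [0, 0, -0.04]], [[0, 0, 0], [0, 0, 0]], [[0, 0, 0], [0, 0, 0]], [[0, 0, 0], [0, 0, 0]], [[0, 0, 0], [0, 0, 0]], [[0, 0, 0], [0, 0, 0]], [[0, 0, 0], [0, 0, 0]], [[0, 0, 0], [0, 0, 0]], [[0, 0, 0], [0, 0, 0]]]'

```text
time_s: 17.9
ee_pos: [564.3, -16.5, 63.3]
ee_rot: [180.0, -0.1, 36.5]
force: [1.0, 5.7, 4.3]
gripper_width: 38.6
```

```bash
python3 - <<'E'
from h import *
print(env.state()['torque'],env.state()['ee_rot'])
E
```

```text
[ 0.89804038 -0.34288654  0.06512763] [ 1.79997556e+02 -8.47680969e-02  3.65402566e+01]
```

Turned 63° with about 0.06 N m of spring torque, so the head followed. I open and lift away.

Call:
drive_tool --motion '[[[0, 0, 0], [0, 0, 0]], [[0, 0, 0], [0, 0, 0]], [[0, 0, 0], [0, 0, 0]], [[0, 0, 0], [0, 0, 0]], [[0, 0, 0], [0, 0, 0]], [[0, 0, 0], [0, 0, 0]], [[0, 0, 0], [0, 0, 0]], [[0, 0, 0.01], [0, 0, 0]], [[0, 0, 0.03], [0, 0, 0]], [[0, 0, 0.03], [0, 0, 0]]]' --claw 0.9

```text
time_s: 18.73
ee_pos: [562.7, -16.9, 133.4]
ee_rot: [-179.9, 0.1, 36.6]
force: [0.7, 0.5, 0.2]
gripper_width: 82.3
```

Call:
drive_tool --motion '[[[0, 0, 0.03], [0, 0, 0]], [[-0.02, 0, 0.02], [0, 0, 0]], [[-0.03, 0, 0.01], [0, 0, 0]], [[-0.035, 0, 0.01], [0, 0, 0]], [[-0.035, 0, 0], [0, 0, 0]], [[-0.035, 0, 0], [0, 0, 0]], [[-0.02, 0, 0], [0, 0, 0]], [[0, 0, 0], [0, 0, 0]], [[0, 0, 0], [0, 0, 0]], [[0, 0, 0], [0, 0, 0]]]'

```text
time_s: 19.57
ee_pos: [390.0, -17.0, 204.0]
ee_rot: [179.9, -0.1, 36.6]
force: [-0.3, 0.3, -0.1]
gripper_width: 82.0
```

```bash
python3 - <<'E'
import cv2
from h import *
t=env.grab_frame("top")[:,:,::-1].copy();s=env.grab_frame("scene")[:,:,::-1].copy()
cv2.imwrite("pics/t4.png",t);cv2.imwrite("pics/s4.png",s)
cv2.imwrite("pics/c4.png",cv2.resize(s[190:340,270:510],None,fx=3.3,fy=3.3,interpolation=2))
a=cv2.imread("pics/s0.png") if 0 else cv2.imread("pics/scene0.png")
for n,im in(("before",a),("latched",cv2.imread("pics/s3.png")),("now",s)):
    H,S,V=cv2.split(cv2.cvtColor(im,cv2.COLOR_BGR2HSV));R=(((H<6)|(H>172))&(S>120)&(V>80)).astype(np.uint8)[230:270,315:355]
    print(n,cv2.boundingRect(max(cv2.findContours(R,0,1)[0],key=cv2.contourArea)))
E
```

```text
before (9, 8, 21, 18)
latched (9, 11, 21, 19)
now (9, 8, 21, 18)
```

View pics/c4.png

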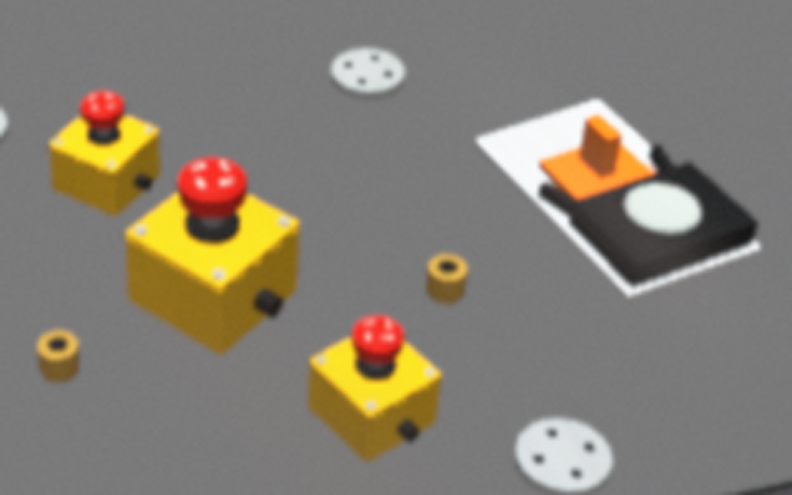

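View pics/t4.png

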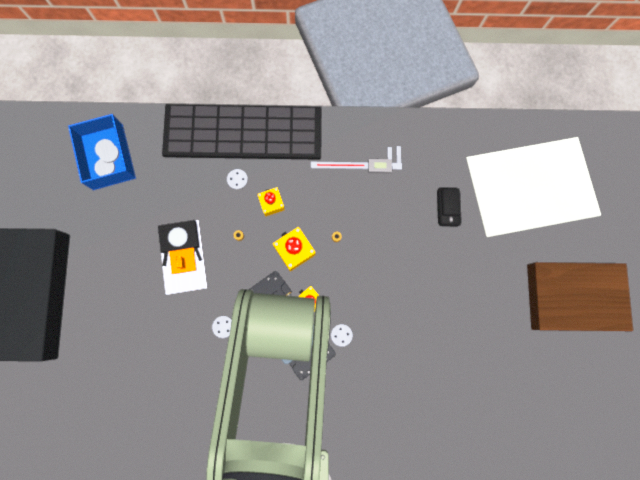

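The head's outline is back at its starting pixels, the carrier is still in the dock, and the bystanders have not moved.

```bash
python3 -c "
from workcell import env
print(env.state()['time_s'],env.job_done())"
```

```text
the job is handed in; nothing more can be done
19.6667 None
```

The job is done and handed in at 19.7 s; the interface reports no verdict. I worked on the largest yellow box.

- **Stop pressed:** The button went down to its hard stop (TCP at 83.4 mm, 10 N). The pictures then showed the head staying low, so it was latched.
- **Carrier docked:** I carried it over the station, slid it into the dock until it met the end stop (about 7 N), and let go. Its rear edge measured at dock x of about -53.5 mm, against a nominal -55 mm. That 1.5 mm difference is within the camera calibration.
- **Stop released:** I gripped the head, twisted it 63° clockwise and opened the gripper. Its outline in the scene camera is back at exactly the starting pixels, so it sprang fully up.

In the last pictures the carrier is still in the dock, the arm is clear of everything and the bystanders I could see look unmoved. The scene camera could not confirm the carrier's rear edge because the upright fin spoiled that measurement. The "fully home" check therefore rests on the top view and the contact force.

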